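Put the stone chisels back in their tray

TASK

Put the three all-steel stone chisels away in the plywood tray, each lying flat and fully down in the cradle whose head pocket suits its cutting end (point chisel in the narrowest, claw chisel in the middle one, wide chisel in the widest), cutting end in the pocket, struck end between the guide blocks. Leave the plain steel bar and the wooden-handled chisel where they lie.

Things in the scene. Friction and masses are not known exactly. Their poses are not given: they have to be found in the camera images.
- tray: Open plywood tray, fixed, 200 x 248 mm, walls 8 mm thick and 26 mm high, floor 8 mm thick. It holds the three cradles side by side, 76 mm apart, in an order that changes; the pockets are at its +x end. Between pockets and guide blocks the plates (tops 14 mm above the table) are bare: room for fingers. Origin: centre of the underside, x along the cradles.
- point_chisel: Point chisel for stone, all steel. The last 42 mm tapers like a pencil to a point; no part is wider than the shaft. Dark octagonal shaft, 18 mm across flats. Origin: on the axis at mid-length (9 mm above the table), x along it to the cutting end at +75 mm; the struck end is at -75 mm. Grip across the shaft at the origin, centre of mass within 10 mm. Loose, 0.2 to 0.5 kg.
- claw_chisel: Claw chisel for stone, all steel: flat head 34 mm wide, 50 long, 9 thick, ending in four short teeth. Dark octagonal shaft, 18 mm across flats. Origin: on the axis at mid-length (9 mm above the table), x along it to the cutting end at +75 mm; the struck end is at -75 mm. Grip across the shaft at the origin, centre of mass within 10 mm. Loose, 0.2 to 0.5 kg.
- wide_chisel: Wide flat chisel for stone, all steel: flat head 46 mm wide, 50 long, 9 thick, with a straight cutting edge. Dark octagonal shaft, 18 mm across flats. Origin: on the axis at mid-length (9 mm above the table), x along it to the cutting end at +75 mm; the struck end is at -75 mm. Grip across the shaft at the origin, centre of mass within 10 mm. Loose, 0.2 to 0.5 kg.
- blank_bar: Look-alike, stays where it lies: plain octagonal dark steel bar, 18 mm across flats, 150 mm long, both ends cut square, no cutting end. Loose. Origin at its middle on the axis, x along it.
- wood_chisel: Look-alike, stays where it lies: woodworker's chisel with a pale wooden handle, 22 mm thick and 87 mm long, brass collar and a thin bright blade 22 mm wide; 150 mm in all. Loose. Origin at mid-length on its axis (11 mm above the table), x towards the blade.
- narrow_cradle: Cradle with the narrowest head pocket: grey plate 180 x 70 x 6 mm fixed in the tray. Two black cheeks 14 mm high, 36 mm long, 34 mm apart, form the pocket; two blocks 36 mm apart at x = -105 mm guide the struck end. Origin: pocket centre, on the underside; x along the plate to the pocket end, which is +40 mm. Seated chisel: origin at x -50, y 0, z +15 mm, x axes alike.
- middle_cradle: Cradle with the middle head pocket: grey plate 180 x 70 x 6 mm fixed in the tray. Two black cheeks 14 mm high, 36 mm long, 50 mm apart, form the pocket; two blocks 36 mm apart at x = -105 mm guide the struck end. Origin: pocket centre, on the underside; x along the plate to the pocket end, which is +40 mm. Seated chisel: origin at x -50, y 0, z +15 mm, x axes alike.
- wide_cradle: Cradle with the widest head pocket: grey plate 180 x 70 x 6 mm fixed in the tray. Two black cheeks 14 mm high, 36 mm long, 62 mm apart, form the pocket; two blocks 36 mm apart at x = -105 mm guide the struck end. Origin: pocket centre, on the underside; x along the plate to the pocket end, which is +40 mm. Seated chisel: origin at x -50, y 0, z +15 mm, x axes alike.
Not all that is in view belongs to the job. What is shaped like the wide_chisel but red is not meant.

How it is judged:
At the end, for the whole second after the job is handed in: Each stone chisel lies in its own cradle, cutting end to the pocket: within 18 mm lengthways and 12 mm sideways of the seated place, axis 10 to 19 mm above the cradle underside, within 0.17 rad of its line, at rest. Bar and wooden-handled chisel at rest within 20 mm of their starts (x of point_chisel in the frame of narrow_cradle between -0.068 and -0.032 m and y of point_chisel in the frame of narrow_cradle between -0.012 and 0.012 m and z of point_chisel in the frame of narrow_cradle between 0.01 and 0.019 m and x of narrow_cradle in the frame of point_chisel above 0.02 m and angle between the x axis of point_chisel and the x axis of narrow_cradle, either way round below 0.17 rad and linear speed of each of point_chisel, claw_chisel, wide_chisel, blank_bar, wood_chisel below 0.02 m/s and angular speed of each of point_chisel, claw_chisel, wide_chisel below 0.2 rad/s and x of claw_chisel in the frame of middle_cradle between -0.068 and -0.032 m and y of claw_chisel in the frame of middle_cradle between -0.012 and 0.012 m and z of claw_chisel in the frame of middle_cradle between 0.01 and 0.019 m and x of middle_cradle in the frame of claw_chisel above 0.02 m and angle between the x axis of claw_chisel and the x axis of middle_cradle, either way round below 0.17 rad and x of wide_chisel in the frame of wide_cradle between -0.068 and -0.032 m and y of wide_chisel in the frame of wide_cradle between -0.012 and 0.012 m and z of wide_chisel in the frame of wide_cradle between 0.01 and 0.019 m and x of wide_cradle in the frame of wide_chisel above 0.02 m and angle between the x axis of wide_chisel and the x axis of wide_cradle, either way round below 0.17 rad and distance of each of blank_bar, wood_chisel from where it was at the start of the episode below 0.02 m); the robot touches nothing.
It also fails if it takes over 96 s, if anything falls off the work surface, if the arm or the gripper's body presses on something with over 40 N, if the wrist force passes 120 N, or if a joint passes its speed limit or range.

ROBOT

A 6-joint arm with a two-finger parallel gripper is mounted at the origin on the work surface. World frame = base frame: x ahead of the robot, y to its left, z up, the work surface at z = 0. Lengths are in m, angles in rad, forces in N, time in s.
With the tool pointing down it reaches from about 0.375 to 0.925 m from the base axis. Payload 5.7 kg.
Tool frame: the origin (TCP) lies at the very end of the fingers, on their centre line; the grasp point (between the pads) lies 19 mm behind it (env.grip_depth is the distance from the TCP to the grasp point, in m); z points along the fingers, y is the direction in which the jaws open and shut (so a half turn about z gives the same grasp; the last joint's range is limited). The gripper opens to 88 mm and grips with 3 to 60 N. Pads are 20 mm wide; open, the fingers measure 115 mm over their backs; the gripper's body (75 mm by 178 mm) begins 61 mm behind the grasp point.
Start: joints at [1.139, 0.359, 1.51, -0, 1.272, -0.115], TCP at [0.187, 0.57, 0.223] pointing down, gripper open.
Joint ranges: [-2.97, 2.97], [-1.01, 2.36], [0.21, 2.38], [-0.96, 4.11], [0.2, 2.71], [-2.98, 2.98]. Speed limits (rad/s): [2.39, 2.39, 3.14, 3.14, 3.14, 3.14].

INTERFACE

Orientations are given as [roll, pitch, yaw] about the fixed x, y, z axes, in that order (R = Rz(yaw) Ry(pitch) Rx(roll)).
In Python, from rig import readout, optics, env gives the robot as it stands.
- The arm moves only by the shell command python3 -m crank 'ROWS' [FORCE]. ROWS is JSON, a list of rows, each a list of 7 numbers: the shift along the world's x, y, z in mm, then the turn, a rotation vector about the world's x, y, z in degrees, then the closure in counts, from 0 (fully open) to 255 (shut). In form: [[x, y, z, wx, wy, wz, hand], ...]. A call has 1 to 5 rows; each row shifts and turns the commanded pose from where the row before left it; what a row does not reach is not made up. A row lasts 1/12 s, in which the tool goes at most 41.7 mm and 7.16 degrees, less where a joint would pass 70% of its speed; a pose out of reach is approached as far as the arm can. A call is refused whole if a number of a shift passes 41.7 or a number of a turn 7.16, either way. A call with a gripper value outside its range is refused whole. The fingers move at their own pace and stop on an object; FORCE is the grip in N (left out, the last holds). Time passes only in rows, so rows that do not move let the fingers close. It gives the time, the measured TCP pose, the force and the opening at its end, in the units of the state.
- readout.get_state(): the state, without advancing time (a new reading comes with each control period).
- optics.read_camera(name): name is "scene" or "top"; returns a dict with "frame" (420x560x3 uint8, red, green, blue), "intrinsics" (3x3 intrinsics, pixels), "D" ([k1, k2, p1, p2, k3] as OpenCV has them; the pictures are not rectified), "position" and "attitude" of the camera in the world. Camera axes: x right, y up, looking along -z (the intrinsics and any distortion apply to the point x, -y, -z); pixel columns grow to the right and rows downward; lengths in m; the calibration is good to about 2 mm. A picture is of the moment at which its call begins. There is no depth.
- env.hand_in(): hands the job in, once; it reports no verdict.
The state is a dict: "clock": time; "joint_pos": joint angles; "joint_velocities": joint speeds; "joint_efforts": joint torques, N m; "eef_pos": TCP position; "ee_rot": TCP orientation; "force": force on the tool from outside, world axes, zero at the start; "wrist_torque": the same for the moment, N m; "finger_gap": opening from 0.0 (shut) to 1.0 (fully open).
Only numpy, scipy, OpenCV 4.12 (cv2) and the standard library are available. Lean on these libraries where they do the work, as an engineer would, in place of code of your own. Each camera call takes 0.05 s, during which the arm holds its last target.

## Working session

There is one attempt and no reset: what is moved stays moved. The work goes in short steps, Python scripts to look and compute and a shell command to move; the robot and the scene stay as the last step left them, time stands still between calls to the robot, and variables do not carry over. Pictures are saved under pics/ and viewed, and the job is handed in when it is done.

```bash
ls; mkdir -p pics
python3 - <<'E'
from rig import readout, optics, env
import cv2
print(readout.get_state())
for n in("scene","top"):
    c=optics.read_camera(n); cv2.imwrite(f"pics/{n}0.png",c["frame"][:,:,::-1])
    print(n,c["intrinsics"],c["D"],c["position"],c["attitude"])
E
```

```text
pics
{'clock': 0.0, 'joint_pos': array([ 1.13891999e+00,  3.59513500e-01,  1.51141239e+00, -4.04600842e-05,
        1.27247907e+00, -1.15108887e-01]), 'joint_velocities': array([ 3.56219244e-04, -1.20288151e-03, -1.41149452e-03, -2.19306751e-04,
        5.83123783e-05,  1.48311600e-04]), 'joint_efforts': array([-4.19322741e-04, -5.15377808e+01, -2.70725745e+01,  6.75990782e-02,
        3.51562968e-02, -9.15897067e-05]), 'eef_pos': array([0.18663924, 0.56952113, 0.22181215]), 'ee_rot': array([-3.13978790e+00, -1.69756790e-04,  2.82483698e+00]), 'force': array([-0.35217264,  0.38254303,  0.66518565]), 'wrist_torque': array([-0.07495572, -0.01624325,  0.04387419]), 'finger_gap': 1.0035057589533278}
scene [[452.6222856    0.         273.74423203]
 [  0.         452.6222856  217.74790605]
 [  0.           0.           1.        ]] [-0.04452254  0.          0.          0.          0.        ] [1.05385255 0.56329269 0.89788389] [ 0.75013021 -0.01405249  2.36455552]
top [[511.81104668   0.         278.53259026]
 [  0.         511.81104668 217.6375025 ]
 [  0.           0.           1.        ]] [0.05152609 0.         0.         0.         0.        ] [0.37913827 0.00322867 1.31461047] [ 0.11903159  0.0057629  -1.58313132]
```

View pics/top0.png

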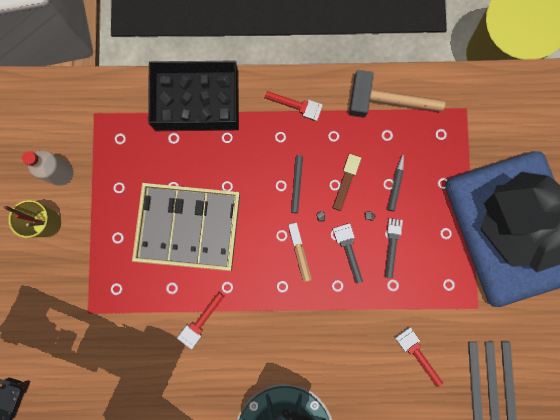

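View pics/scene0.png

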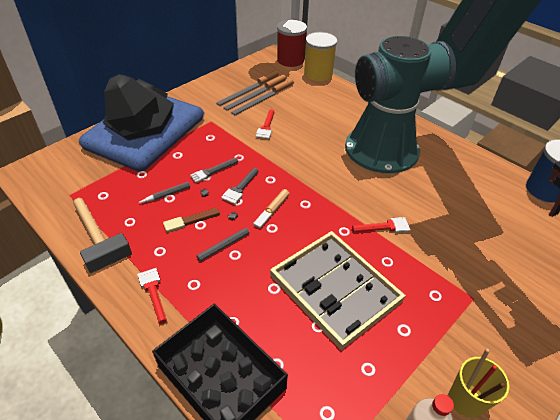

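Run:
```python
import cv2
a=cv2.imread("pics/top0.png")
cv2.imwrite("pics/t_tools.png",cv2.resize(a[140:300,270:430],None,fx=3.75,fy=3.75,interpolation=cv2.INTER_CUBIC))
cv2.imwrite("pics/t_tray.png",cv2.resize(a[170:280,120:250],None,fx=5,fy=5,interpolation=cv2.INTER_CUBIC))
```

```text
(no output)
```

View pics/t_tools.png

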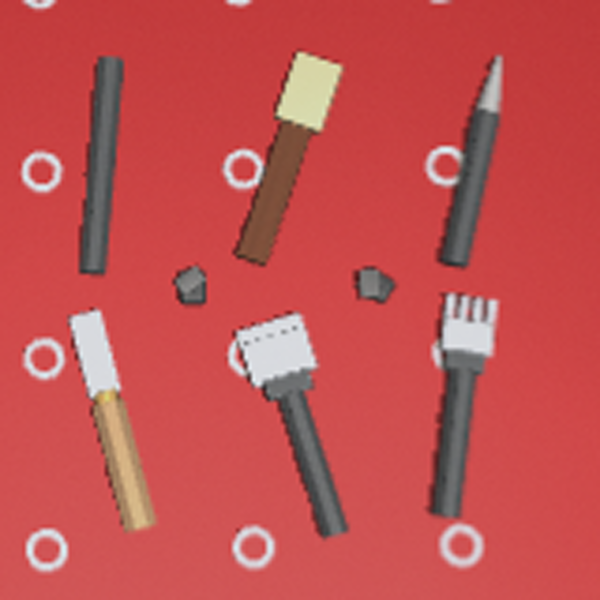

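View pics/t_tray.png

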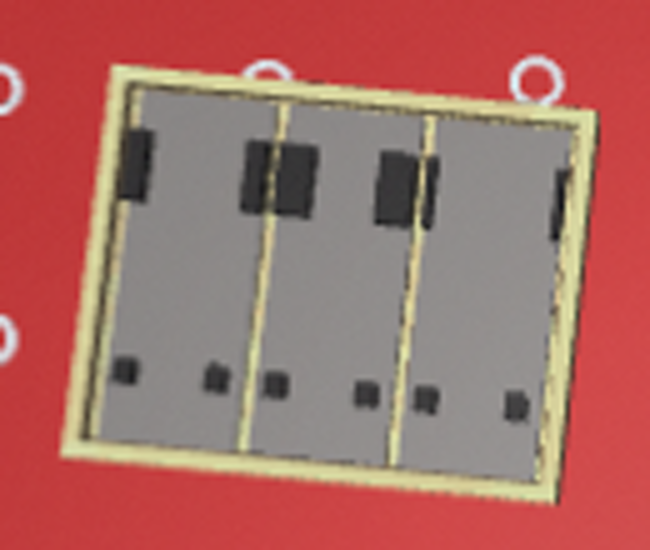

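```bash
cat > h.py <<'E'
import numpy as np, cv2
from scipy.spatial.transform import Rotation as R
from rig import readout, optics, env
def cam(n):
    c=optics.read_camera(n); return c
def ray(c,uv,z):
    p=cv2.undistortPoints(np.array([[uv]],float),c["intrinsics"],np.array(c["D"]))[0,0]
    d=R.from_euler('xyz',c["attitude"]).apply([p[0],-p[1],-1])
    o=np.array(c["position"]); return o+d*(z-o[2])/d[2]
def proj(c,P):
    q=R.from_euler('xyz',c["attitude"]).inv().apply(np.array(P)-c["position"])
    q=np.atleast_2d(q)*[1,-1,-1]
    return cv2.projectPoints(q,np.zeros(3),np.zeros(3),c["intrinsics"],np.array(c["D"]))[0][:,0]
E
python3 - <<'E'
from h import *
c=cam("top")
def cv(u,s,o): return [(u[0]+.5)/s-.5+o[0],(u[1]+.5)/s-.5+o[1]]
t=[ray(c,cv(u,5,(120,170)),.026) for u in[(112,65),(597,110),(557,503),(62,457)]]
print(np.round(t,4)); print([round(np.linalg.norm(t[i]-t[i-1])*1e3,1) for i in range(4)])
ctr=np.mean(t,0); x=(t[0]+t[1]-t[2]-t[3]); yaw=np.arctan2(x[1],x[0]); y2=(t[0]+t[3]-t[1]-t[2]); print("tray",ctr,np.degrees(yaw),np.degrees(np.arctan2(y2[1],y2[0]))-90)
for n,a,b,za,zb in[("point",(499,57),(454,264),.009,.012),("claw",(471,296),(446,516),.0125,.012),("wide",(267,323),(334,533),.0125,.012),
  ("bar",(110,58),(92,272),.016,.012),("wood",(85,314),(140,526),.012,.012)]:
    A=ray(c,cv(a,3.75,(270,140)),za);B=ray(c,cv(b,3.75,(270,140)),zb);d=A-B
    print(n,np.round((A+B)/2,4),"yaw",round(np.degrees(np.arctan2(d[1],d[0])),1),"len",np.linalg.norm(d[:2]))
rr=R.from_euler('xyz',readout.get_state()["ee_rot"]).as_matrix();print(rr)
E
```

```text
[[0.6279 0.3559 0.026 ]
 [0.6015 0.1088 0.026 ]
 [0.4023 0.1294 0.026 ]
 [0.4288 0.3769 0.026 ]]
[np.float64(200.2), np.float64(248.5), np.float64(200.3), np.float64(248.9)]
tray [0.51514173 0.24272785 0.026     ] -5.965036561710763 -6.091675398281566
point [ 0.623  -0.2968  0.0105] yaw -14.3 len 0.14899700484508777
claw [ 0.4545 -0.2776  0.0122] yaw -8.7 len 0.15007735676322206
wide [ 0.4409 -0.1705  0.0122] yaw 16.1 len 0.1480083757048515
bar [ 0.6228 -0.0388  0.014 ] yaw -5.6 len 0.14908425276222295
wood [ 0.4478 -0.0436  0.012 ] yaw 13.6 len 0.1480661294073315
[[-9.50231714e-01  3.11543500e-01 -5.81037892e-04]
 [ 3.11544005e-01  9.50230861e-01 -1.28243837e-03]
 [ 1.52584797e-04 -1.39963249e-03 -9.99999009e-01]]
```

Top view: the stone chisels are the point chisel (397,182), the claw chisel (393,247) and the wide chisel (347,252, dark shaft). The brown-handled brush (347,181), wood chisel (299,252), bar (296,184) and red tools are not meant. Cradles from left to right are middle, narrow and widest. The measured lengths (149/150/148 mm) and the tray (200x248.5 mm) match the given sizes. I'll take the wide chisel first.

```bash
python3 -m crank '[[12.7,-37,-5,0,0,1.7,110],[12.7,-37,-5,0,0,1.7,110],[12.7,-37,-5,0,0,1.7,110],[12.7,-37,-5,0,0,1.7,110],[12.7,-37,-5,0,0,1.7,110]]' 30
python3 -m crank '[[12.7,-37,-5,0,0,1.7,110],[12.7,-37,-5,0,0,1.7,110],[12.7,-37,-5,0,0,1.7,110],[12.7,-37,-5,0,0,1.7,110],[12.7,-37,-5,0,0,1.7,110]]'
```

```text
clock: 0.57
eef_pos: [0.2503, 0.3833, 0.1972]
ee_rot: [-3.141, -0.0, 2.975]
force: [2.1, -0.1, 0.6]
finger_gap: 0.661
clock: 0.98
eef_pos: [0.3139, 0.1984, 0.1725]
ee_rot: [-3.142, 0.0, 3.124]
force: [0.1, 0.7, -0.5]
finger_gap: 0.573
```

```bash
python3 -m crank '[[12.7,-37,-5,0,0,1.7,110],[12.7,-37,-5,0,0,1.7,110],[12.7,-37,-5,0,0,1.7,110],[12.7,-37,-5,0,0,1.7,110],[12.7,-37,-5,0,0,1.7,110]]'
python3 -m crank '[[12.7,-37,-5,0,0,1.7,110],[12.7,-37,-5,0,0,1.7,110],[12.7,-37,-5,0,0,1.7,110],[12.7,-36,-5,0,0,1.7,110],[12.7,-35,-5,0,0,1.7,110]]'
python3 -m crank '[[0,0,0,0,0,0,110]]'
python3 - <<'E'
from h import *
s=readout.get_state();print(s["eef_pos"],s["ee_rot"])
E
```

```text
clock: 1.4
eef_pos: [0.3775, 0.0132, 0.1475]
ee_rot: [-3.141, 0.0, -3.012]
force: [0.9, 0.9, -0.1]
finger_gap: 0.569
clock: 1.82
eef_pos: [0.441, -0.1691, 0.1223]
ee_rot: [-3.142, 0.0, -2.864]
force: [0.2, 0.8, 0.8]
finger_gap: 0.569
clock: 1.9
eef_pos: [0.4446, -0.1735, 0.1224]
ee_rot: [-3.137, 0.003, -2.867]
force: [-0.3, 0.5, 0.3]
finger_gap: 0.564
[ 0.44460939 -0.17353729  0.12244568] [-3.13655514e+00  2.80798904e-03 -2.86698958e+00]
```

```bash
python3 -m crank '[[0,0,0,0,0,0,110]]';python3 -m crank '[[0,0,0,0,0,0,110]]'
```

```text
clock: 1.98
eef_pos: [0.4413, -0.1686, 0.1222]
ee_rot: [3.142, -0.0, -2.868]
force: [-1.2, 0.7, -0.0]
finger_gap: 0.572
clock: 2.07
eef_pos: [0.44, -0.1663, 0.1222]
ee_rot: [3.14, -0.001, -2.866]
force: [0.1, 0.4, -0.2]
finger_gap: 0.568
```

```bash
python3 -m crank '[[0.5,-3.5,-35,0,0,0.4,110],[0,0,-35,0,0,0,110],[0,0,-25,0,0,0,110],[0,0,-15,0,0,0,110],[0,0,-6,0,0,0,110]]'
python3 -m crank '[[0,0,-2,0,0,0,110],[0,0,0,0,0,0,110]]'
python3 - <<'E'
from h import *
cv2.imwrite("pics/g1.png",cv2.resize(cam("scene")["frame"][130:250,150:310,::-1],None,fx=5,fy=5))
E
```

```text
clock: 2.48
eef_pos: [0.4391, -0.1677, 0.0048]
ee_rot: [3.138, -0.003, -2.857]
force: [0.5, 0.1, 0.0]
finger_gap: 0.567
clock: 2.65
eef_pos: [0.4412, -0.1695, 0.0049]
ee_rot: [3.141, -0.0, -2.857]
force: [-0.2, -0.3, -0.4]
finger_gap: 0.564
```

View pics/g1.png

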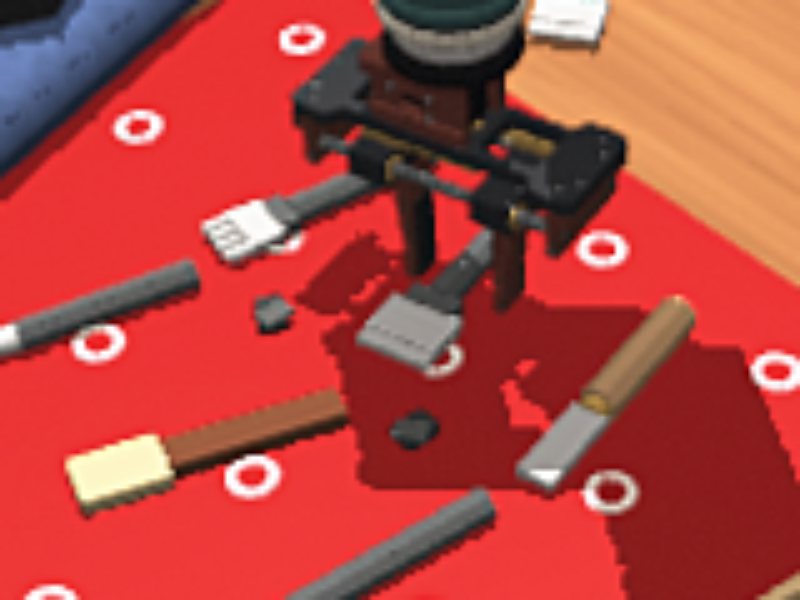

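The fingers straddle the wide chisel's shaft just behind its plain-edged head (picture 430,280). Closing.

```bash
python3 -m crank '[[0,0,-1,0,0,0,255],[0,0,0,0,0,0,255],[0,0,0,0,0,0,255],[0,0,0,0,0,0,255],[0,0,0,0,0,0,255]]' 45
python3 -m crank '[[0,0,10,0,0,0,255],[0,0,25,0,0,0,255],[0,0,35,0,0,0,255],[0,0,30,0,0,0,255],[0,0,0,0,0,0,255]]'
```

```text
clock: 3.12
eef_pos: [0.4419, -0.1708, 0.0041]
ee_rot: [-3.14, 0.001, -2.858]
force: [0.0, -2.6, 0.7]
finger_gap: 0.231
clock: 3.53
eef_pos: [0.4442, -0.1719, 0.1087]
ee_rot: [-3.136, 0.006, -2.858]
force: [1.9, -0.3, -3.1]
finger_gap: 0.2
```

```bash
python3 -m crank '[[6.6,20,0,0,0,-2.2,255],[6.6,34,0,0,0,-2.2,255],[6.6,34,0,0,0,-2.2,255],[6.6,34,0,0,0,-2.2,255],[6.6,34,0,0,0,-2.2,255]]'
python3 -m crank '[[6.6,34,0,0,0,-2.2,255],[6.6,34,0,0,0,-2.2,255],[6.6,34,0,0,0,-2.2,255],[6.6,34,0,0,0,-2.2,255],[6.6,30,0,0,0,-2.2,255]]'
python3 -m crank '[[0,15,0,0,0,0,255],[0,0,0,0,0,0,255],[0,0,0,0,0,0,255],[0,0,0,0,0,0,255]]';python3 - <<'E'
from h import *
a=[]
for i in range(1):
    s=readout.get_state();print(s["eef_pos"],np.degrees(s["ee_rot"]))
c=cam("top");cv2.imwrite("pics/p1.png",cv2.resize(c["frame"][160:290,110:310,::-1],None,fx=4,fy=4,interpolation=cv2.INTER_CUBIC))
c=cam("scene");cv2.imwrite("pics/p1s.png",cv2.resize(c["frame"][200:360,240:440,::-1],None,fx=3.75,fy=3.75,interpolation=cv2.INTER_CUBIC))
E
```

```text
clock: 3.95
eef_pos: [0.4734, -0.0128, 0.103]
ee_rot: [3.141, -0.002, -3.053]
force: [0.8, 0.0, -3.4]
finger_gap: 0.194
clock: 4.37
eef_pos: [0.5062, 0.1536, 0.1029]
ee_rot: [-3.141, -0.002, 3.04]
force: [0.1, 0.4, -3.7]
finger_gap: 0.198
clock: 4.7
eef_pos: [0.5063, 0.1658, 0.103]
ee_rot: [-3.14, -0.002, 3.042]
force: [1.2, -0.4, -3.4]
finger_gap: 0.198
[0.50631441 0.16583694 0.10295849] [-1.79936027e+02 -1.06743430e-01  1.74269885e+02]
```

View pics/p1.png

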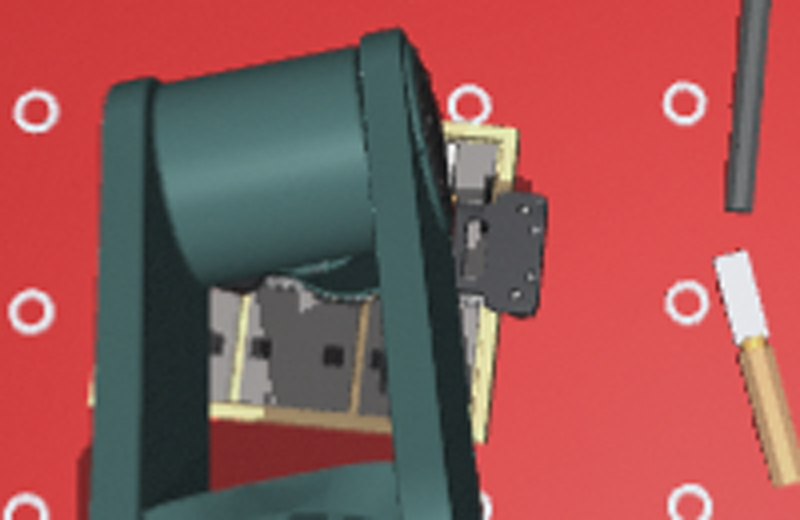

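View pics/p1s.png

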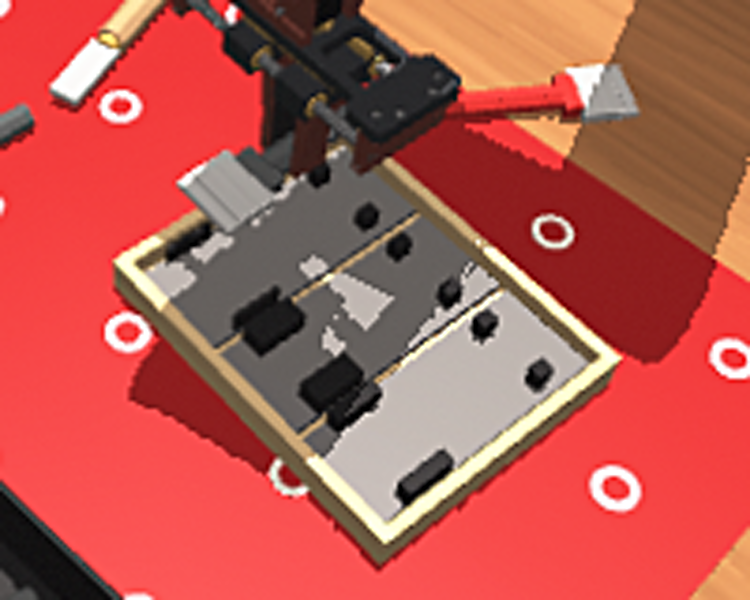

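The wide chisel hangs level over the right-hand (widest) cradle, head towards the pockets. Lowering.

```bash
python3 -m crank '[[1,1,-25,0,0,-0.3,255],[0,0,-25,0,0,0,255],[0,0,-15,0,0,0,255],[0,0,-8,0,0,0,255],[0,0,-5,0,0,0,255]]'
python3 -m crank '[[0,0,-3,0,0,0,255],[0,0,-2,0,0,0,255],[0,0,-1,0,0,0,255],[0,0,0,0,0,0,255]]'
```

```text
clock: 5.22
eef_pos: [0.5077, 0.1665, 0.0246]
ee_rot: [-3.141, -0.002, 3.035]
force: [-0.5, 0.1, -3.7]
finger_gap: 0.199
clock: 5.55
eef_pos: [0.509, 0.1677, 0.0202]
ee_rot: [3.141, 0.001, 3.036]
force: [0.7, 0.5, -3.2]
finger_gap: 0.199
```

```bash
python3 -m crank '[[0,0,-1,0,0,0,255],[0,0,-1,0,0,0,255],[0,0,0,0,0,0,255]]'
python3 - <<'E'
from h import *
c=cam("scene");cv2.imwrite("pics/p2s.png",cv2.resize(c["frame"][200:330,250:410,::-1],None,fx=5,fy=4.6,interpolation=cv2.INTER_CUBIC))
E
```

```text
clock: 5.8
eef_pos: [0.5091, 0.1677, 0.0192]
ee_rot: [3.141, 0.002, 3.036]
force: [-3.3, -0.5, 8.6]
finger_gap: 0.202
```

View pics/p2s.png

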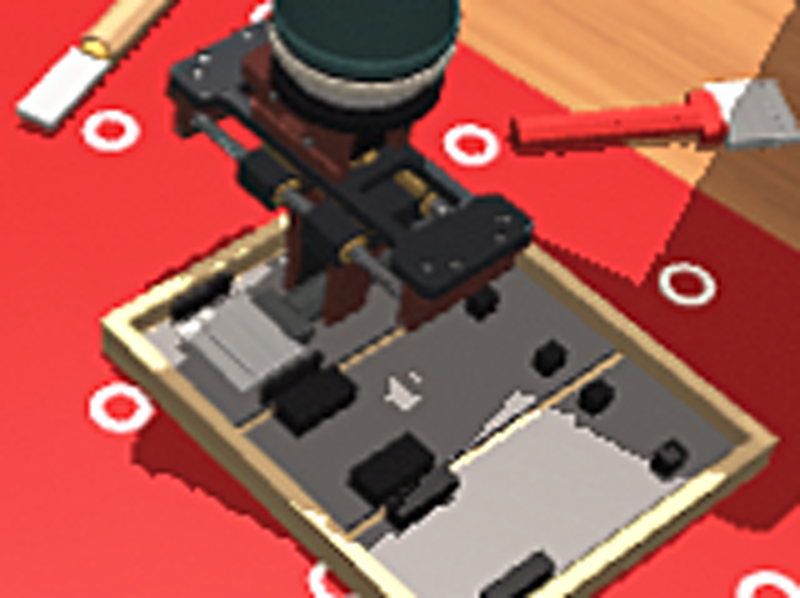

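The head lies between the cheeks, and the upward force (8.6 N) shows contact. Releasing with a small opening.

```bash
python3 -m crank '[[0,0,0,0,0,0,150],[0,0,0,0,0,0,150],[0,0,0,0,0,0,150]]'
python3 -m crank '[[0,0,15,0,0,0,150],[0,0,30,0,0,0,150],[0,0,35,0,0,0,150],[0,0,20,0,0,0,150],[0,0,0,0,0,0,110]]'
```

```text
clock: 6.1
eef_pos: [0.5089, 0.1678, 0.0181]
ee_rot: [3.141, 0.001, 3.036]
force: [-0.0, 0.5, 0.0]
finger_gap: 0.386
clock: 6.52
eef_pos: [0.5118, 0.1684, 0.122]
ee_rot: [3.139, 0.008, 3.036]
force: [-0.5, 0.9, 0.8]
finger_gap: 0.449
```

```bash
python3 -m crank '[[-4.5,-37,0,0,0,-0.22,110],[-4.5,-37,0,0,0,-0.22,110],[-4.5,-37,0,0,0,-0.22,110],[-4.5,-37,0,0,0,-0.22,110],[-4.5,-37,0,0,0,-0.22,110]]'
python3 -m crank '[[-4.5,-37,0,0,0,-0.22,110],[-4.5,-37,0,0,0,-0.22,110],[-4.5,-37,0,0,0,-0.22,110],[-4.5,-37,0,0,0,-0.22,110],[-4.5,-37,0,0,0,-0.22,110]]'
python3 -m crank '[[-4.5,-37,0,0,0,-0.22,110],[-4,-37,0,0,0,-0.22,110],[0,0,0,0,0,0,110],[0,0,0,0,0,0,110],[0,0,0,0,0,0,110]]'
python3 - <<'E'
from h import *
s=readout.get_state();print(s["eef_pos"],np.degrees(s["ee_rot"]))
c=cam("top");cv2.imwrite("pics/p3.png",cv2.resize(c["frame"][160:290,110:310,::-1],None,fx=4,fy=4,interpolation=cv2.INTER_CUBIC))
E
```

```text
clock: 6.93
eef_pos: [0.485, -0.0187, 0.1168]
ee_rot: [-3.142, -0.001, 3.017]
force: [0.8, -0.6, 0.2]
finger_gap: 0.566
clock: 7.35
eef_pos: [0.4624, -0.2039, 0.1167]
ee_rot: [3.141, -0.001, 2.997]
force: [1.4, -0.5, 1.0]
finger_gap: 0.565
clock: 7.77
eef_pos: [0.4541, -0.2756, 0.1166]
ee_rot: [3.14, -0.002, 2.989]
force: [-0.1, 0.3, -0.1]
finger_gap: 0.566
[ 0.45413316 -0.27559335  0.1166316 ] [ 1.79921837e+02 -9.90841720e-02  1.71250166e+02]
```

View pics/p3.png

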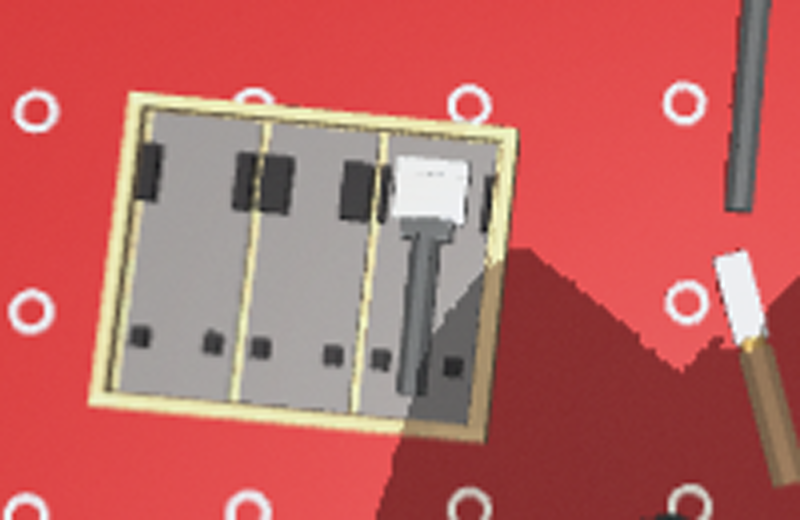

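The wide chisel is down in the right cradle, at about (430,275) in the crop. I'll check its numbers and go down on the claw chisel.

```bash
python3 - <<'E'
from h import *
c=cam("top")
f=lambda u,z: ray(c,[(u[0]+.5)/4-.5+110,(u[1]+.5)/4-.5+160],z)
A=f((432,158),.0265);B=f((411,393),.026);m=(A+B)/2
Rz=R.from_euler('z',-6.03,degrees=True).inv()
print(Rz.apply(m-[.5151,.2427,0])-[0,-.076,0],np.degrees(np.arctan2(*(A-B)[1::-1])),np.linalg.norm((A-B)[:2]))
# blocks/cheeks centre in tray frame (top surface z)
for n,u,z in[("narrow cheekL",(278,185),.028),("narrow cheekR",(356,190),.028),("block L",(260,348),.026),("block R",(333,355),.026)]:
    print(n,np.round(Rz.apply(f(u,z)-[.5151,.2427,0]),4))
E
python3 -m crank '[[0.4,-2,-35,0,0,0,110],[0,0,-35,0,0,0,110],[0,0,-25,0,0,0,110],[0,0,-12,0,0,0,110],[0,0,-6,0,0,0,110]]'
python3 -m crank '[[0,0,0,0,0,0,110],[0,0,0,0,0,0,110]]'
```

```text
[0.00085943 0.00264301 0.02625   ] -4.958502540671226 0.14956179677057257
narrow cheekL [0.0492 0.0231 0.028 ]
narrow cheekR [ 0.0505 -0.0264  0.028 ]
block L [-0.0545  0.0228  0.026 ]
block R [-0.0547 -0.0234  0.026 ]
clock: 8.28
eef_pos: [0.4541, -0.2756, 0.0025]
ee_rot: [3.139, -0.004, 2.992]
force: [0.6, -0.3, 0.5]
finger_gap: 0.572
clock: 8.45
eef_pos: [0.4557, -0.2777, 0.005]
ee_rot: [-3.141, 0.0, 2.991]
force: [0.1, -0.1, -0.2]
finger_gap: 0.568
```

```bash
python3 - <<'E'
from h import *
c=cam("scene");cv2.imwrite("pics/g2.png",cv2.resize(c["frame"][120:240,150:310,::-1],None,fx=5,fy=5))
E
python3 -m crank '[[0,0,-1.5,0,0,0,255],[0,0,0,0,0,0,255],[0,0,0,0,0,0,255],[0,0,0,0,0,0,255],[0,0,0,0,0,0,255]]' 45
python3 -m crank '[[0,0,10,0,0,0,255],[0,0,25,0,0,0,255],[0,0,35,0,0,0,255],[0,0,30,0,0,0,255],[0,0,0,0,0,0,255]]'
```

```text
clock: 8.92
eef_pos: [0.4555, -0.2787, 0.0035]
ee_rot: [-3.141, 0.001, 2.99]
force: [0.5, -3.1, 0.7]
finger_gap: 0.226
clock: 9.33
eef_pos: [0.4581, -0.2806, 0.1087]
ee_rot: [-3.137, 0.008, 2.99]
force: [1.0, -1.1, -3.3]
finger_gap: 0.199
```

View pics/g2.png

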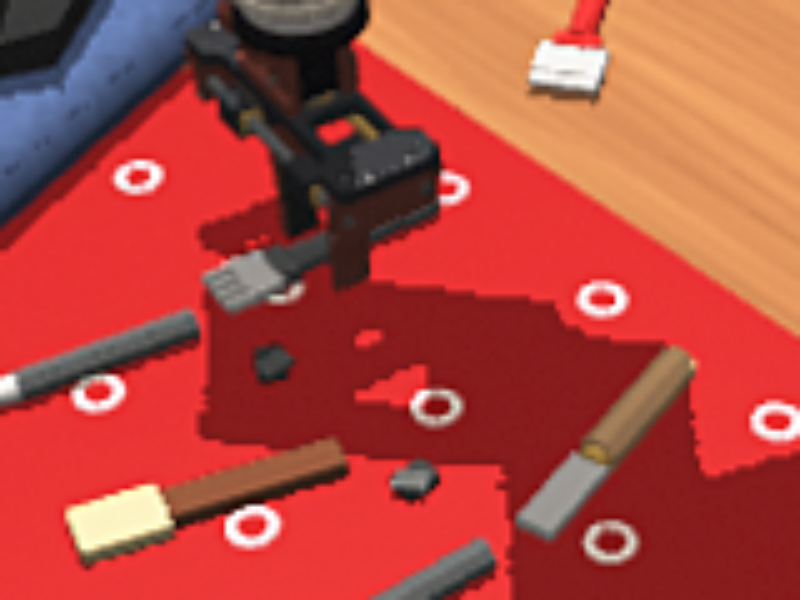

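The claw chisel (teeth visible at 235,285) is gripped. Carrying it to the left-hand (middle) cradle.

```bash
python3 -m crank '[[4.3,20,0,0,0,0.17,255],[4.3,37,0,0,0,0.17,255],[4.3,37,0,0,0,0.17,255],[4.3,37,0,0,0,0.17,255],[4.3,37,0,0,0,0.17,255]]'
python3 -m crank '[[4.3,37,0,0,0,0.17,255],[4.3,37,0,0,0,0.17,255],[4.3,37,0,0,0,0.17,255],[4.3,37,0,0,0,0.17,255],[4.3,37,0,0,0,0.17,255]]'
python3 -m crank '[[4.3,37,0,0,0,0.17,255],[4.3,37,0,0,0,0.17,255],[4.3,37,0,0,0,0.17,255],[4.3,37,0,0,0,0.17,255],[4.3,37,0,0,0,0.17,255]]'
python3 -m crank '[[4.3,37,0,0,0,0.17,255],[0,20,0,0,0,0,255],[0,0,0,0,0,0,255],[0,0,0,0,0,0,255],[0,0,0,0,0,0,255]]'
```

```text
clock: 9.75
eef_pos: [0.4757, -0.1086, 0.1025]
ee_rot: [3.141, -0.002, 3.004]
force: [-0.3, 0.5, -3.1]
finger_gap: 0.197
clock: 10.17
eef_pos: [0.4972, 0.0764, 0.1025]
ee_rot: [-3.141, -0.002, 3.02]
force: [0.4, 0.1, -3.8]
finger_gap: 0.194
clock: 10.58
eef_pos: [0.5186, 0.2612, 0.1023]
ee_rot: [-3.141, -0.002, 3.035]
force: [1.2, 0.5, -3.1]
finger_gap: 0.197
clock: 11.0
eef_pos: [0.5229, 0.3156, 0.1022]
ee_rot: [-3.14, -0.002, 3.038]
force: [-0.5, -0.7, -3.3]
finger_gap: 0.203
```

```bash
python3 -m crank '[[0,1.5,-25,0,0,0,255],[0,0,-25,0,0,0,255],[0,0,-15,0,0,0,255],[0,0,-8,0,0,0,255],[0,0,-5,0,0,0,255]]'
python3 -m crank '[[0,0,-3,0,0,0,255],[0,0,-2,0,0,0,255],[0,0,-1,0,0,0,255],[0,0,-1,0,0,0,255],[0,0,0,0,0,0,255]]'
python3 - <<'E'
from h import *
c=cam("scene");cv2.imwrite("pics/p4s.png",cv2.resize(c["frame"][220:350,260:420,::-1],None,fx=5,fy=4.6,interpolation=cv2.INTER_CUBIC))
E
```

```text
clock: 11.42
eef_pos: [0.5232, 0.3163, 0.0238]
ee_rot: [-3.14, -0.002, 3.036]
force: [-0.8, -0.1, -3.3]
finger_gap: 0.196
clock: 11.83
eef_pos: [0.5248, 0.3183, 0.0188]
ee_rot: [3.141, 0.001, 3.038]
force: [1.4, -0.1, -2.9]
finger_gap: 0.2
```

View pics/p4s.png

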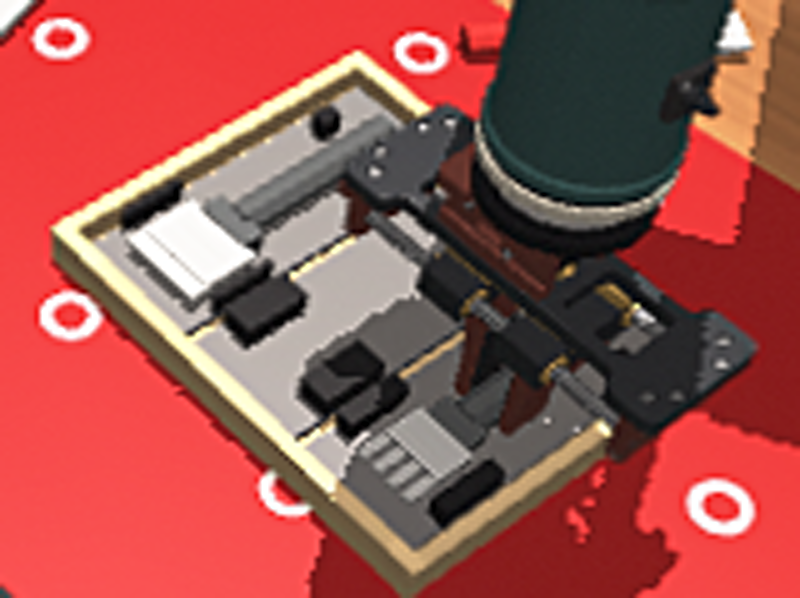

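The claw head sits between the middle cheeks. Last millimetres down, then release.

```bash
python3 -m crank '[[0,0,-1,0,0,0,255],[0,0,0,0,0,0,255]]'
python3 -m crank '[[0,0,0,0,0,0,150],[0,0,0,0,0,0,150],[0,0,0,0,0,0,150]]'
python3 -m crank '[[0,0,15,0,0,0,150],[0,0,30,0,0,0,150],[0,0,35,0,0,0,150],[0,0,20,0,0,0,150],[0,0,0,0,0,0,110]]'
```

```text
clock: 12.05
eef_pos: [0.5248, 0.3184, 0.0187]
ee_rot: [3.141, 0.002, 3.038]
force: [-1.9, -2.1, 6.3]
finger_gap: 0.195
clock: 12.3
eef_pos: [0.5245, 0.3184, 0.0175]
ee_rot: [3.141, 0.001, 3.037]
force: [-0.4, -0.2, -0.0]
finger_gap: 0.386
clock: 12.72
eef_pos: [0.5273, 0.3198, 0.1221]
ee_rot: [3.137, 0.007, 3.037]
force: [0.1, 1.3, 0.1]
finger_gap: 0.457
```

```bash
python3 -m crank '[[5.9,-36,0,0,0,-0.5,110],[5.9,-36,0,0,0,-0.5,110],[5.9,-36,0,0,0,-0.5,110],[5.9,-36,0,0,0,-0.5,110],[5.9,-36,0,0,0,-0.5,110]]'
python3 -m crank '[[5.9,-36,0,0,0,-0.5,110],[5.9,-36,0,0,0,-0.5,110],[5.9,-36,0,0,0,-0.5,110],[5.9,-36,0,0,0,-0.5,110],[5.9,-36,0,0,0,-0.5,110]]'
python3 -m crank '[[5.9,-36,0,0,0,-0.5,110],[5.9,-36,0,0,0,-0.5,110],[5.9,-36,0,0,0,-0.5,110],[5.9,-36,0,0,0,-0.5,110],[5.9,-36,0,0,0,-0.5,110]]'
python3 -m crank '[[5.9,-36,0,0,0,-0.5,110],[5,-36,0,0,0,-0.3,110],[0,0,0,0,0,0,110],[0,0,0,0,0,0,110],[0,0,0,0,0,0,110]]'
python3 - <<'E'
from h import *
c=cam("top");cv2.imwrite("pics/p5.png",cv2.resize(c["frame"][160:290,110:310,::-1],None,fx=4,fy=4,interpolation=cv2.INTER_CUBIC))
E
```

```text
clock: 13.13
eef_pos: [0.5531, 0.1366, 0.1163]
ee_rot: [-3.141, -0.001, 2.994]
force: [0.1, -0.3, 0.7]
finger_gap: 0.568
clock: 13.55
eef_pos: [0.5826, -0.0435, 0.1162]
ee_rot: [3.142, -0.001, 2.95]
force: [0.5, 0.4, -0.0]
finger_gap: 0.567
clock: 13.97
eef_pos: [0.6121, -0.2235, 0.116]
ee_rot: [3.141, -0.001, 2.906]
force: [-0.5, -0.2, -0.4]
finger_gap: 0.565
clock: 14.38
eef_pos: [0.6227, -0.2931, 0.1159]
ee_rot: [3.14, -0.002, 2.892]
force: [0.1, -0.5, -1.3]
finger_gap: 0.572
```

View pics/p5.png

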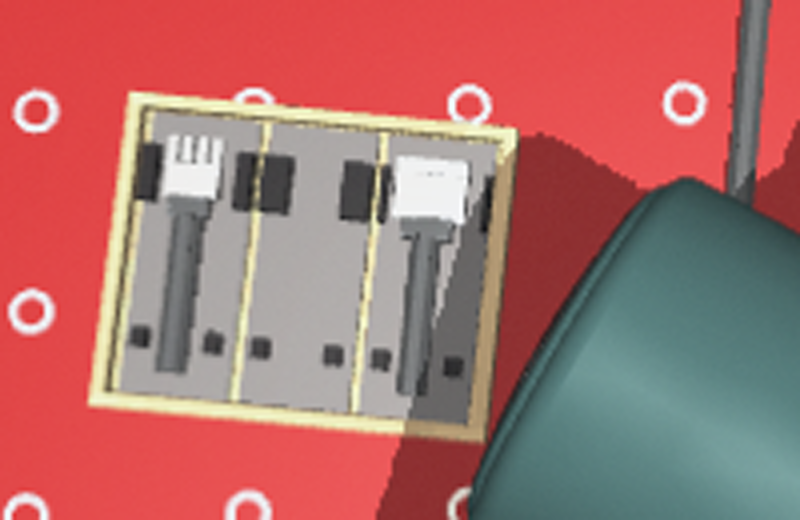

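The claw (crop 185,255) and wide chisel both lie in place. Going down on the point chisel.

```bash
python3 -m crank '[[0.5,-3,-35,0,0,0,110],[0,0,-35,0,0,0,110],[0,0,-25,0,0,0,110],[0,0,-12,0,0,0,110],[0,0,-5,0,0,0,110]]'
python3 -m crank '[[0,0,0,0,0,0,110],[0,0,0,0,0,0,110]]'
python3 - <<'E'
from h import *
c=cam("scene");cv2.imwrite("pics/g3.png",cv2.resize(c["frame"][120:240,110:270,::-1],None,fx=5,fy=5))
E
```

```text
clock: 14.85
eef_pos: [0.6223, -0.2943, 0.0027]
ee_rot: [3.14, -0.005, 2.894]
force: [-0.5, -0.0, -0.3]
finger_gap: 0.568
clock: 15.02
eef_pos: [0.6249, -0.2968, 0.0063]
ee_rot: [-3.141, 0.002, 2.893]
force: [0.3, -0.5, 0.7]
finger_gap: 0.567
```

View pics/g3.png

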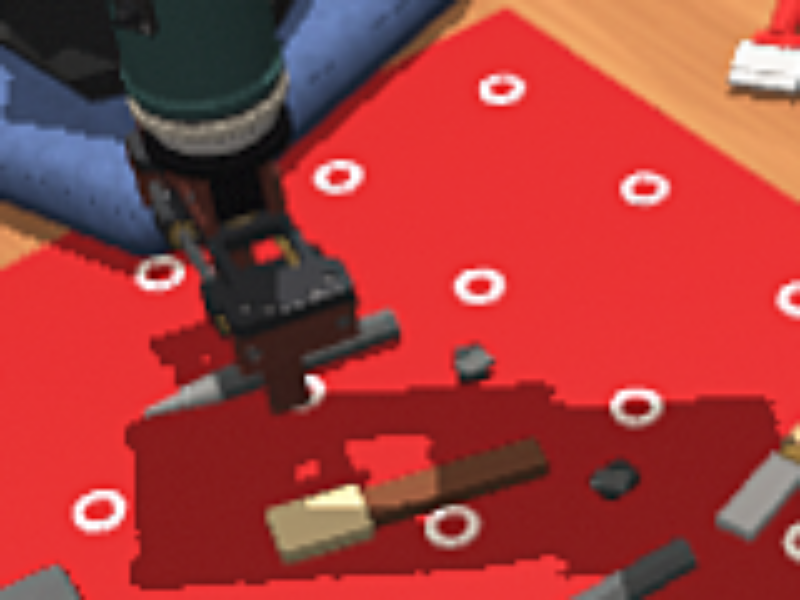

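The fingers straddle the point chisel (taper at 180,395). I'm moving down 2 mm, closing and lifting.

```bash
python3 -m crank '[[0,0,-2.5,0,0,0,255],[0,0,0,0,0,0,255],[0,0,0,0,0,0,255],[0,0,0,0,0,0,255],[0,0,0,0,0,0,255]]' 45
python3 -m crank '[[0,0,10,0,0,0,255],[0,0,25,0,0,0,255],[0,0,35,0,0,0,255],[0,0,30,0,0,0,255],[0,0,0,0,0,0,255]]'
```

```text
clock: 15.48
eef_pos: [0.6242, -0.2973, 0.003]
ee_rot: [-3.141, 0.001, 2.893]
force: [0.2, -1.8, 0.4]
finger_gap: 0.232
clock: 15.9
eef_pos: [0.6278, -0.2991, 0.1099]
ee_rot: [-3.139, 0.01, 2.893]
force: [1.4, -0.7, -0.8]
finger_gap: 0.2
```

```bash
python3 -m crank '[[-7.2,20,0,0,0,0.55,255],[-7.2,36,0,0,0,0.55,255],[-7.2,36,0,0,0,0.55,255],[-7.2,36,0,0,0,0.55,255],[-7.2,36,0,0,0,0.55,255]]'
python3 -m crank '[[-7.2,36,0,0,0,0.55,255],[-7.2,36,0,0,0,0.55,255],[-7.2,36,0,0,0,0.55,255],[-7.2,36,0,0,0,0.55,255],[-7.2,36,0,0,0,0.55,255]]'
python3 -m crank '[[-7.2,36,0,0,0,0.55,255],[-7.2,36,0,0,0,0.55,255],[-7.2,36,0,0,0,0.55,255],[-7.2,36,0,0,0,0.55,255],[-7.2,36,0,0,0,0.55,255]]'
python3 -m crank '[[0,15,0,0,0,0,255],[0,0,0,0,0,0,255],[0,0,0,0,0,0,255],[0,0,0,0,0,0,255]]'
```

```text
clock: 16.32
eef_pos: [0.5867, -0.1313, 0.1022]
ee_rot: [3.141, -0.001, 2.94]
force: [1.4, 0.5, -2.0]
finger_gap: 0.198
clock: 16.73
eef_pos: [0.5508, 0.0488, 0.1024]
ee_rot: [-3.142, -0.001, 2.989]
force: [0.1, -0.3, -2.7]
finger_gap: 0.198
clock: 17.15
eef_pos: [0.5148, 0.2287, 0.1024]
ee_rot: [-3.141, -0.001, 3.037]
force: [0.5, 0.4, -2.2]
finger_gap: 0.2
clock: 17.48
eef_pos: [0.5156, 0.2413, 0.1023]
ee_rot: [-3.141, -0.001, 3.037]
force: [-0.4, -0.8, -2.4]
finger_gap: 0.2
```

```bash
python3 -m crank '[[-0.5,0.5,-25,0,0,0,255],[0,0,-25,0,0,0,255],[0,0,-15,0,0,0,255],[0,0,-8,0,0,0,255],[0,0,-5,0,0,0,255]]'
python3 -m crank '[[0,0,-3,0,0,0,255],[0,0,-2,0,0,0,255],[0,0,-1,0,0,0,255],[0,0,-1,0,0,0,255],[0,0,0,0,0,0,255]]'
python3 - <<'E'
from h import *
c=cam("scene");cv2.imwrite("pics/p6s.png",cv2.resize(c["frame"][220:350,260:420,::-1],None,fx=5,fy=4.6,interpolation=cv2.INTER_CUBIC))
E
```

```text
clock: 17.9
eef_pos: [0.515, 0.241, 0.0235]
ee_rot: [-3.14, -0.002, 3.035]
force: [0.1, 0.4, -0.8]
finger_gap: 0.198
clock: 18.32
eef_pos: [0.516, 0.2428, 0.0182]
ee_rot: [3.141, 0.001, 3.037]
force: [1.5, -0.3, -1.1]
finger_gap: 0.197
```

View pics/p6s.png

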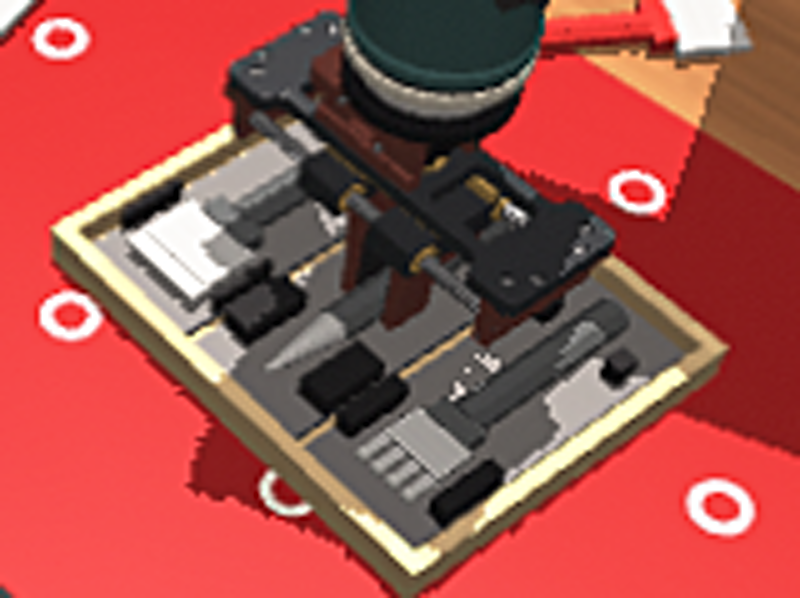

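The point (270,365) sits between the narrow cheeks. Lowering the last bit and releasing.

```bash
python3 -m crank '[[0,0,-1,0,0,0,255],[0,0,0,0,0,0,255]]'
python3 -m crank '[[0,0,0,0,0,0,150],[0,0,0,0,0,0,150],[0,0,0,0,0,0,150]]'
python3 -m crank '[[0,0,15,0,0,0,150],[0,0,30,0,0,0,150],[0,0,35,0,0,0,150],[0,0,30,0,0,0,150],[0,0,30,0,0,0,110]]'
python3 -m crank '[[-20,-36,0,0,0,0,110],[-20,-36,0,0,0,0,110],[-10,-36,0,0,0,0,110],[0,-36,0,0,0,0,110],[0,-36,0,0,0,0,110]]'
python3 -m crank '[[0,-36,0,0,0,0,110],[0,-36,0,0,0,0,110],[0,-36,0,0,0,0,110],[0,-30,0,0,0,0,110],[0,0,0,0,0,0,110]]'
python3 -m crank '[[0,-36,0,0,0,0,110],[0,-36,0,0,0,0,110],[0,-36,0,0,0,0,110],[0,0,0,0,0,0,110],[0,0,0,0,0,0,110]]'
python3 - <<'E'
from h import *
c=cam("top");cv2.imwrite("pics/f0.png",cv2.resize(c["frame"][160:290,110:310,::-1],None,fx=4,fy=4,interpolation=cv2.INTER_CUBIC))
cv2.imwrite("pics/f1.png",c["frame"][:,:,::-1])
c=cam("scene");cv2.imwrite("pics/f2.png",cv2.resize(c["frame"][220:350,260:420,::-1],None,fx=5,fy=4.6,interpolation=cv2.INTER_CUBIC))
E
```

```text
clock: 18.53
eef_pos: [0.516, 0.2428, 0.0178]
ee_rot: [3.141, 0.001, 3.037]
force: [-2.2, -0.8, 6.9]
finger_gap: 0.199
clock: 18.78
eef_pos: [0.5158, 0.2428, 0.0169]
ee_rot: [3.141, 0.001, 3.037]
force: [0.5, -0.0, -0.4]
finger_gap: 0.383
clock: 19.2
eef_pos: [0.5154, 0.2426, 0.1581]
ee_rot: [-3.142, 0.0, 3.037]
force: [0.1, 0.1, 0.2]
finger_gap: 0.457
clock: 19.62
eef_pos: [0.4643, 0.0615, 0.1569]
ee_rot: [-3.142, 0.0, 3.038]
force: [0.9, -0.5, -0.4]
finger_gap: 0.569
clock: 20.03
eef_pos: [0.4664, -0.0802, 0.157]
ee_rot: [-3.139, 0.002, 3.033]
force: [0.2, 0.0, -0.4]
finger_gap: 0.567
clock: 20.45
eef_pos: [0.4657, -0.1843, 0.1565]
ee_rot: [3.141, 0.0, 3.033]
force: [0.5, 1.3, 0.1]
finger_gap: 0.57
```

View pics/f0.png

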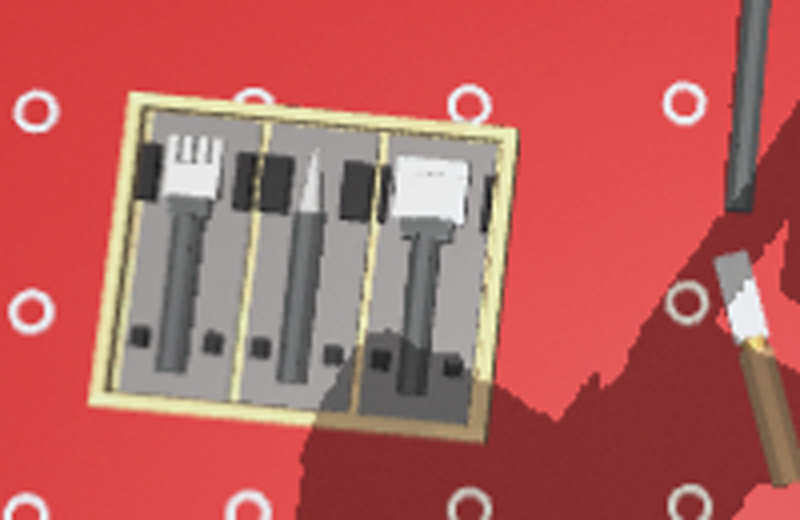

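View pics/f1.png

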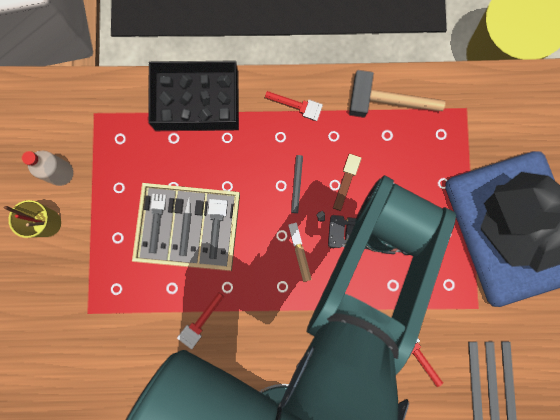

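View pics/f2.png

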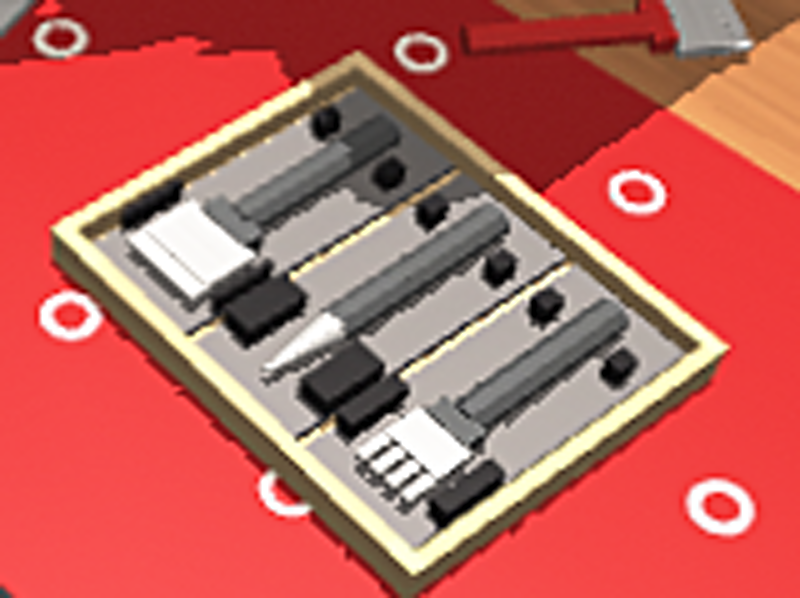

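All three chisels lie in their cradles, and the bar (crop 745,100) and wood chisel (765,370) are where they were. One numeric check, then I hand in.

Run:
```python
from h import *
c=cam("top")
f=lambda u,z: ray(c,[(u[0]+.5)/4-.5+110,(u[1]+.5)/4-.5+160],z)
Rz=R.from_euler('z',-6.03,degrees=True).inv()
for n,a,b,za,y in[("wide",(432,158),(411,393),.0265,-.076),("claw",(196,136),(171,371),.0265,.076),("point",(316,149),(292,381),.023,0)]:
    A=f(a,za);B=f(b,.026);print(n,np.round(Rz.apply((A+B)/2-[.5151,.2427,0])[:2]*1e3-[0,y*1e3],1),"dyaw",round(np.degrees(np.arctan2(*(A-B)[1::-1]))+6.03,1))
env.hand_in()
```

```text
wide [0.9 2.6] dyaw 1.1
claw [1.  1.7] dyaw 0.9
point [0.9 1.6] dyaw 0.9
the job is handed in; nothing more can be done
```

I put all three stone chisels away and handed the job in at about 20.5 s of the allowed 96 s. The wide chisel is in the right-hand (widest) cradle as seen from above, the claw in the left-hand (middle) one and the point in the centre (narrowest) one.

The last top-camera check put each chisel within 1 mm lengthways and 3 mm sideways of its seated place, and about 1° off its line. I set each one down until it touched the plate, and the pictures show all three lying flat; I did not measure their heights separately.

The bar and the wooden-handled chisel look unmoved. I judged that by eye from the before and after pictures, not by measuring. The gripper was clear of everything at the end, no check failed, and the largest force I read was about 9 N, when setting a chisel down.

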